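# Hold the sample case lid at its balance point

### The job

I need both hands to get the dish out of the sample case, and its heavy lid has no stay. Lift the little bottle off the lid and stand it upright on the bare worktop clear of the case while the lid is still shut, then grip the lid's handle bar, swing the lid up to its balance point (about 70 degrees open) without letting it go over backwards, and keep hold of the bar there: finish with the lid held still, poised so that it would fall neither shut nor open. Do not knock the bottle over, and leave the timer, the stopper and the black-lidded jar where they are.

Things in the scene. Friction and masses are not known exactly. Their poses are not given: they have to be found in the camera images.
- case: Fixed sample case: grey plastic tray 150 (x) x 180 (y) x 55 mm, a glass dish inside, under a deep bare-aluminium lid 44 mm high; 99 mm high when shut. Origin: centre of its underside, on the worktop. x axis points from the front (handle side, roughly facing the robot) to the rear (hinge side), y along the hinge, z up.
- lid (a joint): Lid angle about the rear hinge, rad: 0 shut, grows as the front edge swings up and back, 2.0 fully open. Lid and handle weigh 0.5 to 0.75 kg; the hinge has almost no friction. Shut, their centre of mass lies 89 mm in front of and 32 mm above the hinge line, so it is straight above the hinge (balance point) at 1.23 rad (70.5 degrees). Below that the lid falls shut, above it falls open.
- hinge (a point): Middle of the hinge line, 79 mm behind the centre of the case and 55 mm above the worktop. Stays in place when the lid swings; its axes turn with the lid, y along the hinge line.
- handle (a point): Lid handle: round steel bar, 10 mm thick, 100 mm long, parallel to the hinge, held by two posts (43 mm either side of its middle) 42 mm in front of the lid's front face. Origin: middle of the bar; y along it, x to the lid. Lid shut: 196 mm in front of, 22 mm above the hinge line, 77 mm above the worktop. The bar can turn between pads pinching it front and rear, so the gripper can stay vertical.
- bottle_mid (a point): Small white plastic bottle with blue screw cap, 33 mm in diameter, 66 mm high, about 50 g, standing on the lid at the start. The point is its centre, 33 mm above its underside; z along its axis. The worktop left (+y) of the case, up to the stopper and in front of the hotplate, is bare (around x 0.45, y 0.03).
- bottle: The same bottle; origin at the centre of its underside.
- timer: Bystander: white bench timer, 58 x 64 x 21 mm, lying right of the case. Origin: centre of its underside.
- stopper: Bystander: dark grey rubber stopper, 42 mm in diameter, 28 mm high, standing left of the case. Origin: centre of its underside.
- salve_jar: Bystander: white jar with a black lid, 60 mm in diameter, 41 mm high, standing farther left. Origin: centre of its underside.
There are look-alikes about, which are no part of the job. What is shaped like the bottle but purple is not meant.

How it is judged:
By the outcome, as a careful person would: the job done as asked, in the order asked, and still so for the second after the job is handed in, while the arm keeps its last pose, push and grip.
It also fails if it takes over 50 s, if anything falls off the work surface, if the arm or the gripper's body presses on something with over 40 N, if the wrist force passes 120 N, or if a joint passes its speed limit or range.

### The arm

A 6-joint arm with a two-finger parallel gripper is mounted at the origin on a cart in front of the work surface, level with it; the furniture and walls round the work are solid. World frame = base frame: x ahead of the robot, y to its left, z up, the work surface at z = 0. Lengths are in mm, angles in rad, forces in N, time in s.
With the tool pointing down it reaches from about 325 to 775 mm from the base axis. Payload 9.3 kg.
Tool frame: the origin (TCP) lies midway between the tips of the shut fingers; the grasp point (between the pads) lies 19 mm behind it; z points along the fingers, x is the direction in which the jaws open and shut, and the axes are right-handed (so a half turn about z gives the same grasp; the last joint's range is limited). The gripper opens to 85 mm and grips with 20 to 120 N. Pads are 22 mm wide; open, the fingers measure 114 mm over their backs; the gripper's body (76 mm by 85 mm) begins 54 mm behind the grasp point. The pads swing forward as they close: fully open they stand 13 mm farther back than shut.
Start: joints at [-1.309, 0.259, 0.021, 1.334, 0, 1.418], TCP at [221.647, -503.358, 231.279] pointing down, gripper open.
Joint ranges: [-3.04, 3.04], [-0.91, 1.82], [-1.04, 1.36], [-1.92, 1.95], [-1.52, 1.45], [-3.14, 3.14]. Speed limits (rad/s): [2.22, 2.22, 2.79, 3.14, 3.14, 3.14].

### API

Orientations are given as a unit quaternion [x, y, z, w].
In Python, from rig import robot gives the robot as it stands. The module is installed in compiled form; this text tells all that it offers.
- The arm moves only by the shell command python3 -m pendant 'ROWS' [FORCE]. ROWS is JSON, one flat list of numbers, 7 for each row, row after row: the shift along the tool's x, y, z each as a share of 0.5 m, from -1 to 1, then the turn, a rotation vector about the tool's x, y, z each as a share of 1.5 rad, from -1 to 1, then the closure, from 0 (fully open) to 1 (shut). In form: [x, y, z, ax, ay, az, grip, x, y, z, ax, ay, az, grip, ...]. A call has 1 to 20 rows; each row is the pose to reach, as a shift and turn from the pose commanded when the call began, along the tool's axes at that moment; what a row does not reach only later rows make up. A row lasts 1/12 s, in which the tool goes at most 41.7 mm and 7.16 degrees, less where a joint would pass 70% of its speed; a pose out of reach is approached as far as the arm can. A call with a number of a shift or a turn outside -1 to 1 is refused whole. A call with a gripper value outside its range is refused whole. The fingers move at their own pace and stop on an object; FORCE is the grip in N (left out, the last holds). Time passes only in rows, so rows that repeat a pose let the fingers close. It gives the time, the measured TCP pose, the force and the opening at its end, in the units of the state.
- robot.get_state(): the state, without advancing time (a new reading comes with each control period).
- robot.read_camera(name): name is "side" or "top"; returns a dict with "pixels" (420x560x3 uint8, red, green, blue), "camera_matrix" (3x3 intrinsics, pixels), "extrinsics" (4x4, takes a point from world to camera coordinates). Camera axes: x right, y up, looking along -z (the intrinsics and any distortion apply to the point x, -y, -z); pixel columns grow to the right and rows downward; lengths in mm; the calibration is good to about 2 mm. A picture is of the moment at which its call begins. There is no depth.
- robot.close_job(): hands the job in, once; it reports no verdict.
The state is a dict: "time_s": time; "joints": joint angles; "dq": joint speeds; "joint_torque": joint torques, N m; "tool_pos": TCP position; "orientation": TCP orientation; "contact_force": force on the tool from outside, world axes, zero at the start; "torque": the same for the moment, N m; "width": finger opening in mm.
Only numpy, scipy, OpenCV 4.12 (cv2) and the standard library are available. Lean on these libraries where they do the work, as an engineer would, in place of code of your own. Each camera call takes 0.05 s, during which the arm holds its last target. There are 200 camera calls.

## Working session

There is one attempt and no reset: what is moved stays moved. The work goes in short steps, Python scripts to look and compute and a shell command to move; the robot and the scene stay as the last step left them, time stands still between calls to the robot, and variables do not carry over. Pictures are saved under pics/ and viewed, about 8 in all and at most 12, crops included, and the job is handed in when it is done.

```bash
mkdir -p pics; python3 - <<'E'
from rig import robot
import cv2
print(robot.get_state())
for n in("side","top"):
    c=robot.read_camera(n); cv2.imwrite(f"pics/{n}0.png",c["pixels"][:,:,::-1]); print(n,c["camera_matrix"].tolist(),c["extrinsics"].round(4).tolist(),[k for k in c])
E
```

```text
{'time_s': 0.0, 'joints': array([-1.30860848e+00,  2.59205578e-01,  2.07464257e-02,  1.33372539e+00,
        3.70726249e-05,  1.41824564e+00]), 'dq': array([-5.72119565e-05,  1.26718976e-03, -1.34788868e-03, -2.46776632e-03,
       -1.48239752e-03,  9.15834040e-04]), 'joint_torque': array([ 1.22675879e-04, -5.55639410e+01,  3.44528246e+01,  1.39228153e-02,
       -1.67600028e-04,  1.16430871e-05]), 'tool_pos': array([ 221.57631076, -503.07081716,  230.65287586]), 'orientation': array([ 8.37541027e-01, -5.46373998e-01, -5.04592277e-04, -4.76983460e-04]), 'contact_force': array([0.70144372, 0.23684634, 0.82796836]), 'torque': array([-0.04050947,  0.03192626, -0.01237616]), 'width': 85.30187642225476}
side [[431.55041570994655, 0.0, 275.9220750033043], [0.0, 431.55041570994655, 212.98655674731776], [0.0, 0.0, 1.0]] [[0.854, -0.5199, -0.0183, -504.8199], [0.2645, 0.4037, 0.8758, -199.7705], [-0.4479, -0.7528, 0.4823, -1264.4464], [0.0, 0.0, 0.0, 1.0]] ['pixels', 'camera_matrix', 'extrinsics']
top [[494.0852935338077, 0.0, 277.6338816068305], [0.0, 494.0852935338077, 206.2834526636029], [0.0, 0.0, 1.0]] [[-0.0304, -0.9995, 0.0011, -94.8559], [0.9964, -0.0302, 0.0788, -521.2347], [-0.0788, 0.0034, 0.9969, -1649.3214], [0.0, 0.0, 0.0, 1.0]] ['pixels', 'camera_matrix', 'extrinsics']
```

View pics/top0.png

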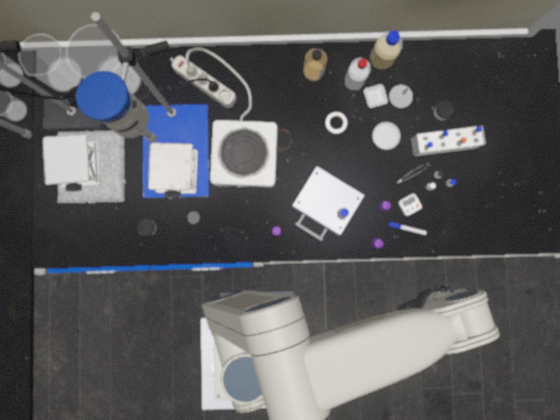

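View pics/side0.png

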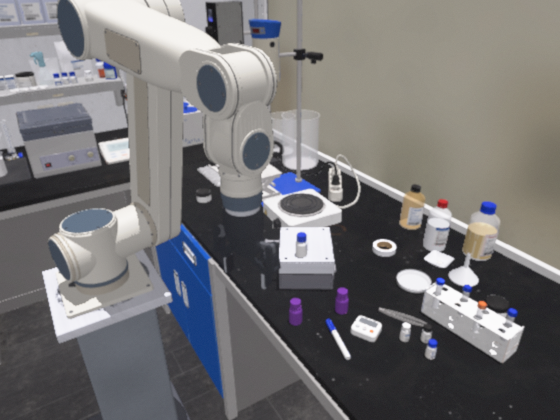

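The top view shows the case lid at about (328,200), turned ~30°, its handle at (312,228), the bottle cap at (342,213), and the timer at (411,204). A purple decoy is at (277,231). In the side view the bottle is at (301,245). I'll measure the lid, bar and bottle next.

```bash
cat > h.py <<'E'
import numpy as np, cv2
from rig import robot
def ray(c,u,v):
    K,E=c["camera_matrix"],c["extrinsics"]
    d=np.array([(u-K[0,2])/K[0,0],-(v-K[1,2])/K[1,1],-1.])
    R,t=E[:3,:3],E[:3,3]
    return -R.T@t, R.T@d
def onz(c,u,v,z):
    o,d=ray(c,u,v); return o+d*(z-o[2])/d[2]
def proj(c,p):
    q=c["extrinsics"][:3,:3]@np.array(p,float)+c["extrinsics"][:3,3]; K=c["camera_matrix"]
    return np.array([K[0,2]+K[0,0]*q[0]/-q[2],K[1,2]+K[1,1]*q[1]/q[2]])
def two(c1,p1,c2,p2):
    o1,d1=ray(c1,*p1);o2,d2=ray(c2,*p2)
    s=np.linalg.lstsq(np.c_[d1,-d2],o2-o1,rcond=None)[0]
    a,b=o1+d1*s[0],o2+d2*s[1]; return (a+b)/2,np.linalg.norm(a-b)
def blue(c,x0,y0,x1,y1):
    p=c["pixels"].astype(int)[y0:y1,x0:x1]; m=((p[:,:,2]-p[:,:,0]>50)&(p[:,:,2]-p[:,:,1]>30)).astype(np.uint8)
    n,l,s,ce=cv2.connectedComponentsWithStats(m); i=1+np.argmax(s[1:,4]); return ce[i]+[x0,y0],s[i]
E
python3 - <<'E'
from h import *
T=robot.read_camera("top");S=robot.read_camera("side")
g=cv2.cvtColor(T["pixels"],cv2.COLOR_RGB2GRAY); m=np.zeros_like(g); m[160:245,285:370]=(g[160:245,285:370]>150)
m=cv2.morphologyEx(m,cv2.MORPH_OPEN,np.ones((7,7)))
cn=max(cv2.findContours(m,0,2)[0],key=cv2.contourArea); hull=cv2.convexHull(cn)
r=cv2.minAreaRect(hull); b=cv2.boxPoints(r); print(r,b.tolist())
P=np.array([onz(T,*q,99) for q in b]);print(P.round(1), P.mean(0)); print([np.linalg.norm(P[i]-P[(i+1)%4]).round(1) for i in range(4)],[np.degrees(np.arctan2(*(P[(i+1)%4]-P[i])[1::-1])).round(1) for i in range(4)])
bt,s1=blue(T,325,195,360,230);bs,s2=blue(S,285,225,320,265);print(bt,s1,bs,s2,two(T,bt,S,bs))
a=cv2.resize(T["pixels"][155:250,260:385],None,fx=5,fy=5,interpolation=2)
b=cv2.resize(S["pixels"][220:300,240:365],None,fx=5,fy=5,interpolation=2)
cv2.imwrite("pics/a.png",a[:,:,::-1]);cv2.imwrite("pics/b.png",b[:,:,::-1])
E
```

```text
((327.7940673828125, 200.17645263671875), (57.10902786254883, 48.19110107421875), 30.963754653930664) [[290.9117126464844, 206.14703369140625], [315.7058410644531, 164.82351684570312], [364.6764221191406, 194.20587158203125], [339.8822937011719, 235.52938842773438]]
[[ 511.1 -153.1   99. ]
 [ 643.  -237.9   99. ]
 [ 542.5 -392.4   99. ]
 [ 411.9 -307.    99. ]] [ 527.09336055 -272.59134565   99.        ]
[np.float64(156.8), np.float64(184.3), np.float64(156.1), np.float64(183.1)] [np.float64(-32.7), np.float64(-123.0), np.float64(146.8), np.float64(57.2)]
[343.76470588 212.15686275] [15 13  8  9 51] [301.15116279 236.74418605] [12  7 10 11 86] (array([ 482.92771582, -314.90884086,  153.90411427]), np.float64(0.29900608981246335))
```

View pics/a.png

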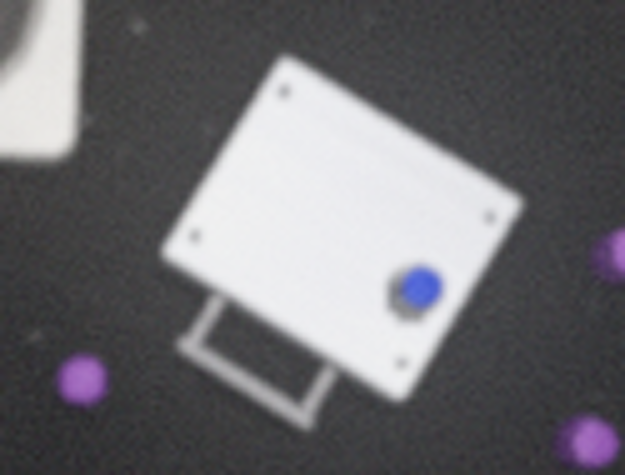

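View pics/b.png

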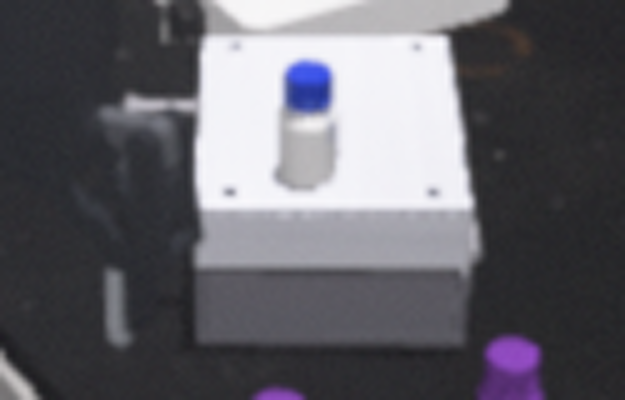

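```bash
python3 - <<'E'
from h import *
T=robot.read_camera("top")
C=np.array([527.1,-272.6]);ex=np.array([.840,-.543]);ey=np.array([.543,.840])
pb=C-117*ex;print(pb,proj(T,[*pb,77]))
for s in(-50,50): print(s,proj(T,[*(pb+s*ey),77]).round(1))
for uv in((296,223),(321.5,239)): q=onz(T,*uv,77);d=q[:2]-C;print(q.round(1),d@ex,d@ey)
print("purple",onz(T,276.5,231,60),"stopper",onz(T,193,217,28),"hotpl",onz(T,244,187,40))
E
python3 -m pendant '[-0.05,-0.2,0,0,0,-0.2,0, -0.134,-0.63,0,0,0,-0.387,0,-0.134,-0.63,0,0,0,-0.387,0,-0.134,-0.63,0,0,0,-0.387,0,-0.134,-0.63,0,0,0,-0.387,0,-0.134,-0.63,0,0,0,-0.387,0,-0.134,-0.63,0,0,0,-0.387,0,-0.134,-0.63,0,0,0,-0.387,0,-0.134,-0.63,0,0,0,-0.387,0,-0.134,-0.63,0,0,0,-0.387,0,-0.134,-0.63,0,0,0,-0.387,0,-0.134,-0.63,0,0,0,-0.387,0,-0.134,-0.63,0,0,0,-0.387,0]'
```

```text
[ 428.82  -209.069] [308.73405493 231.35742036]
-50 [321.9 239.3]
50 [295.6 223.4]
[ 457.3 -168.6   77. ] -115.15305222061454 49.45710568995118
[ 402.8 -249.6   77. ] -116.9013097135526 -48.23232092027948
purple [ 433.65860826 -104.3027118    60.        ] stopper [490.06424532 174.59591058  28.        ] hotpl [5.84784203e+02 9.63403440e-02 4.00000000e+01]
time_s: 1.33
tool_pos: [482.0, -315.9, 231.3]
orientation: [0.959, -0.285, -0.0, 0.0]
contact_force: [-0.2, 0.4, 0.4]
width: 85.4
```

```bash
python3 -m pendant '[0,0,0.07,0,0,0,0,0,0,0.14,0,0,0,0,0,0,0.2,0,0,0,0,0,0,0.23,0,0,0,0,0,0,0.236,0,0,0,0,0,0,0.236,0,0,0,0]' 30
python3 - <<'E'
from h import *
for n,(y,x) in dict(top=(130,260),side=(170,220)).items():
    c=robot.read_camera(n); a=cv2.resize(c["pixels"][y:y+130,x:x+140],None,fx=4,fy=4,interpolation=2); cv2.imwrite(f"pics/{n}1.png",a[:,:,::-1])
E
```

```text
time_s: 1.83
tool_pos: [482.0, -315.5, 112.8]
orientation: [0.959, -0.285, -0.001, -0.0]
contact_force: [-1.1, 0.2, -0.6]
width: 85.6
```

View pics/side1.png

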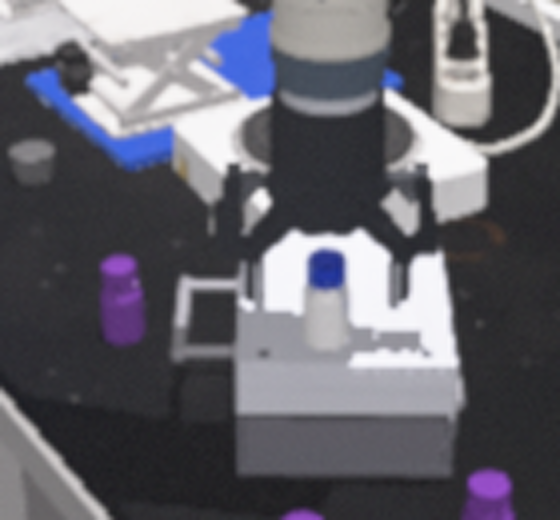

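The side view shows the bottle at (326,300) in the crop, midway between the fingers at (257,..) and (400,..). I'll close and lift.

```bash
python3 -m pendant '[0,0,0,0,0,0,0.3,0,0,0,0,0,0,0.6,0,0,0,0,0,0,0.9,0,0,0,0,0,0,0.9,0,0,0,0,0,0,0.9,0,0,0,0,0,0,0.9,0,0,0,0,0,0,0.9,0,0,0,0,0,0,0.9]' 30
python3 -m pendant '[0,0,-0.02,0,0,0,0.9,0,0,-0.06,0,0,0,0.9,0,0,-0.11,0,0,0,0.9,0,0,-0.14,0,0,0,0.9,0,0,-0.16,0,0,0,0.9,0,0,-0.16,0,0,0,0.9]' 30
```

```text
time_s: 2.6
tool_pos: [483.1, -315.2, 113.9]
orientation: [0.959, -0.284, 0.0, 0.0]
contact_force: [-0.6, 0.5, 5.7]
width: 30.9
time_s: 3.1
tool_pos: [483.6, -315.6, 195.6]
orientation: [0.959, -0.284, 0.002, 0.001]
contact_force: [-0.6, -1.1, 0.2]
width: 30.7
```

```bash
python3 -m pendant '[-0.01,-0.013,0,0,0,0,0.9,-0.034,-0.042,0,0,0,0,0.9,-0.068,-0.084,0,0,0,0,0.9,-0.11,-0.137,0,0,0,0,0.9,-0.152,-0.189,0,0,0,0,0.9,-0.194,-0.242,0,0,0,0,0.9,-0.236,-0.295,0,0,0,0,0.9,-0.278,-0.347,0,0,0,0,0.9,-0.32,-0.4,0,0,0,0,0.9,-0.36,-0.45,0,0,0,0,0.9,-0.39,-0.486,0,0,0,0,0.9,-0.41,-0.511,0,0,0,0,0.9,-0.42,-0.524,0,0,0,0,0.9,-0.422,-0.526,0,0,0,0,0.9,-0.422,-0.526,0,0,0,0,0.9]'
python3 - <<'E'
from h import *
for n in("side","top"):
    c=robot.read_camera(n); u,v=proj(c,robot.get_state()["tool_pos"]).astype(int);print(n,u,v); x,y=max(0,u-70),max(0,v-65); a=cv2.resize(c["pixels"][y:y+130,x:x+140],None,fx=4,fy=4,interpolation=2); cv2.imwrite(f"pics/{n}2.png",a[:,:,::-1])
E
```

```text
time_s: 4.35
tool_pos: [448.7, 20.6, 192.7]
orientation: [0.959, -0.283, -0.0, 0.0]
contact_force: [0.2, -1.1, -0.6]
width: 30.8
side 233 183
top 235 225
```

View pics/side2.png

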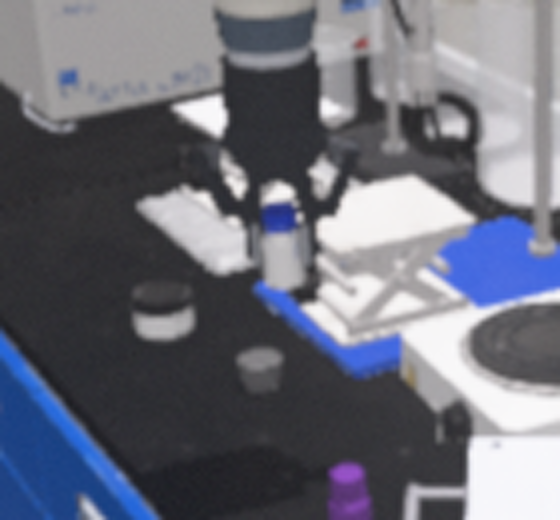

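The bottle hangs upright in the pads, with the cap at (279,217). Next I lower it.

```bash
python3 -m pendant '[0,0,0.02,0,0,0,0.9,0,0,0.07,0,0,0,0.9,0,0,0.13,0,0,0,0.9,0,0,0.19,0,0,0,0.9,0,0,0.25,0,0,0,0.9,0,0,0.3,0,0,0,0.9,0,0,0.33,0,0,0,0.9,0,0,0.342,0,0,0,0.9,0,0,0.346,0,0,0,0.9,0,0,0.346,0,0,0,0.9]'
python3 -m pendant '[0,0,0.003,0,0,0,0.9,0,0,0.006,0,0,0,0.9,0,0,0.008,0,0,0,0.9,0,0,0.008,0,0,0,0.9]'
```

```text
time_s: 5.28
tool_pos: [449.3, 19.8, 20.4]
orientation: [0.959, -0.284, -0.0, 0.0]
contact_force: [-0.1, -0.0, -0.5]
width: 30.9
time_s: 5.62
tool_pos: [449.3, 20.4, 16.6]
orientation: [0.959, -0.284, 0.0, -0.0]
contact_force: [1.3, 0.5, -1.3]
width: 30.7
```

```bash
python3 -m pendant '[0,0,0.002,0,0,0,0.9,0,0,0.004,0,0,0,0.9,0,0,0.004,0,0,0,0.9]'
python3 -m pendant '[0,0,0.001,0,0,0,0.9,0,0,0.002,0,0,0,0.9,0,0,0.002,0,0,0,0.9]'
```

```text
time_s: 5.87
tool_pos: [449.3, 20.4, 14.9]
orientation: [0.959, -0.284, 0.0, -0.0]
contact_force: [-1.0, 0.3, 8.2]
width: 31.1
time_s: 6.12
tool_pos: [449.4, 20.5, 14.7]
orientation: [0.959, -0.284, 0.001, -0.0]
contact_force: [-6.2, 1.9, 23.2]
width: 30.7
```

```bash
python3 -m pendant '[0,0,-0.002,0,0,0,0.9,0,0,-0.003,0,0,0,0.5,0,0,-0.003,0,0,0,0.4,0,0,-0.003,0,0,0,0.3,0,0,-0.003,0,0,0,0.15,0,0,-0.003,0,0,0,0,0,0,-0.003,0,0,0,0,0,0,-0.003,0,0,0,0]'
python3 -m pendant '[0,0,-0.04,0,0,0,0,0,0,-0.1,0,0,0,0,0,0,-0.17,0,0,0,0,0,0,-0.24,0,0,0,0,0,0,-0.31,0,0,0,0,0,0,-0.36,0,0,0,0,0,0,-0.36,0,0,0,0]'
python3 - <<'E'
from h import *
im=[]
for n in("side","top"):
    c=robot.read_camera(n); u,v=proj(c,[449,20,40]).astype(int); x,y=u-50,v-60; im.append(cv2.resize(c["pixels"][y:y+100,x:x+100],None,fx=4,fy=4,interpolation=2))
cv2.imwrite("pics/c3.png",np.hstack(im)[:,:,::-1])
E
```

```text
time_s: 6.78
tool_pos: [449.0, 20.4, 14.7]
orientation: [0.959, -0.284, -0.0, 0.0]
contact_force: [-0.8, 0.1, -0.0]
width: 85.7
time_s: 7.37
tool_pos: [451.1, 20.1, 199.7]
orientation: [0.959, -0.284, 0.004, -0.001]
contact_force: [-0.1, -0.4, 0.2]
width: 85.2
```

View pics/c3.png

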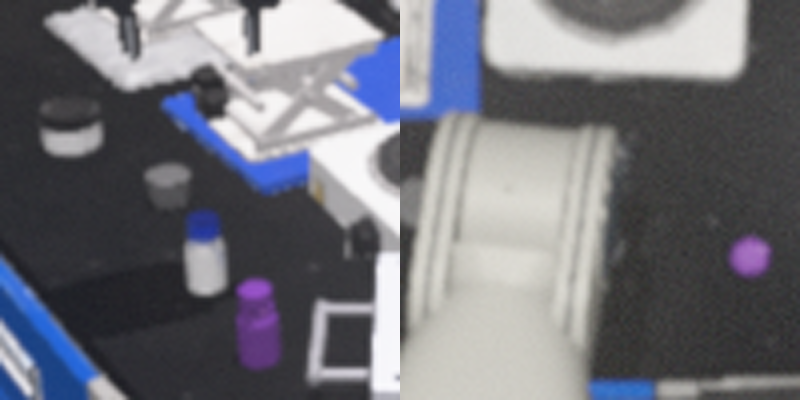

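Bottle standing upright, stopper and jar in place. Next, hover over the bar.

```bash
python3 -m pendant '[0.03,0.06,0,0,0,0,0.2,0.09,0.17,0,0,0,0,0.48,0.16,0.3,0,0,0,0,0.48,0.215,0.408,0.02,0,0,0,0.48,0.215,0.408,0.05,0,0,0,0.48,0.215,0.408,0.08,0,0,0,0.48,0.215,0.408,0.1,0,0,0,0.48,0.215,0.408,0.1,0,0,0,0.48,0.215,0.408,0.1,0,0,0,0.48,0.215,0.408,0.1,0,0,0,0.48]'
python3 - <<'E'
from h import *
s=robot.get_state();p=s["tool_pos"];C=np.array([527.1,-272.6]);ex=np.array([.840,-.543]);ey=np.array([.543,.840])
print(p,(p[:2]-C)@ex+117,(p[:2]-C)@ey,s["width"],s["joints"].round(2))
E
```

```text
time_s: 8.3
tool_pos: [428.2, -208.6, 144.8]
orientation: [0.959, -0.283, -0.0, -0.0]
contact_force: [-0.3, 0.3, 0.6]
width: 44.4
[ 428.18394853 -208.55957862  144.76722531] -0.8634320396863018 0.08253801236073513 44.36374236701147 [-0.63  0.18 -0.31  1.08  0.    1.52]
```

```bash
python3 -m pendant '[0,0,0.02,0,0,0,0.55,0,0,0.05,0,0,0,0.55,0,0,0.08,0,0,0,0.55,0,0,0.11,0,0,0,0.55,0,0,0.14,0,0,0,0.55,0,0,0.162,0,0,0,0.55,0,0,0.172,0,0,0,0.55,0,0,0.172,0,0,0,0.55]'
python3 - <<'E'
from h import *
im=[]
for n in("side","top"):
    c=robot.read_camera(n); u,v=proj(c,[429,-209,77]).astype(int); x,y=u-45,v-50; im.append(cv2.resize(c["pixels"][y:y+100,x:x+100],None,fx=4,fy=4,interpolation=2))
cv2.imwrite("pics/c4.png",np.hstack(im)[:,:,::-1])
E
```

```text
time_s: 8.97
tool_pos: [428.3, -208.2, 58.6]
orientation: [0.959, -0.283, -0.0, -0.0]
contact_force: [0.0, -0.2, 0.3]
width: 38.3
```

View pics/c4.png

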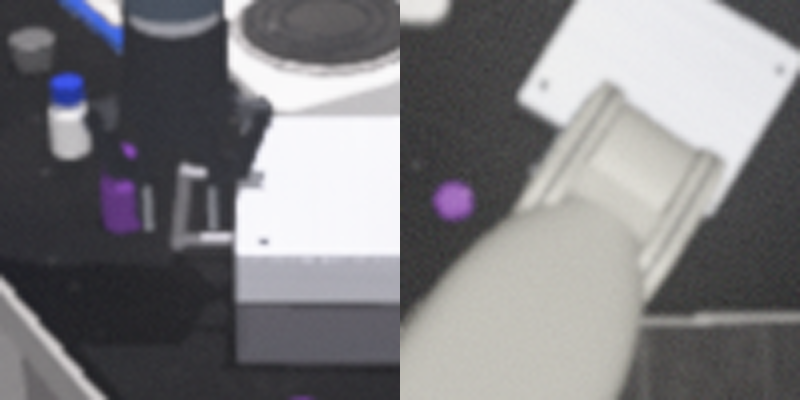

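The bar, at (180,205), sits midway between the fingers at (147,..) and (213,..). Close.

```bash
python3 -m pendant '[0,0,0,0,0,0,0.7,0,0,0,0,0,0,0.85,0,0,0,0,0,0,1,0,0,0,0,0,0,1,0,0,0,0,0,0,1,0,0,0,0,0,0,1]' 50
python3 - <<'E'
import numpy as np
from rig import robot
s=robot.get_state();print(s["tool_pos"],s["contact_force"],s["width"])
# arc: bar rel hinge at angle t ; shifts in tool x (rear), tool z(down), shares of 0.5m
f=lambda t:np.array([-196*np.cos(t)+22*np.sin(t),196*np.sin(t)+22*np.cos(t)])
for t in np.r_[0,.03,.08,.15,np.arange(.23,1.16,.08),1.17,1.2,1.22,1.23]:
    d=(f(t)-f(0))/500;print(f"{t:.2f}: {d[0]:.3f} {-d[1]:.3f}",end="; ")
E
```

```text
time_s: 9.57
tool_pos: [428.4, -209.3, 59.6]
orientation: [0.959, -0.284, 0.001, 0.0]
contact_force: [-1.9, 2.3, 5.0]
width: 7.9
[ 428.43355917 -209.28704865   59.58657293] [-1.91118882  2.26872842  5.04833656] 7.873326088522776
0.00: 0.000 -0.000; 0.03: 0.001 -0.012; 0.08: 0.005 -0.031; 0.15: 0.011 -0.058; 0.23: 0.020 -0.088; 0.31: 0.032 -0.117; 0.39: 0.046 -0.146; 0.47: 0.062 -0.173; 0.55: 0.081 -0.198; 0.63: 0.101 -0.222; 0.71: 0.123 -0.245; 0.79: 0.147 -0.265; 0.87: 0.173 -0.284; 0.95: 0.200 -0.300; 1.03: 0.228 -0.315; 1.11: 0.257 -0.327; 1.17: 0.280 -0.334; 1.20: 0.291 -0.337; 1.22: 0.299 -0.339; 1.23: 0.302 -0.340;
```

```bash
python3 -m pendant '[0.001,0,-0.012,0,0,0,1,0.005,0,-0.031,0,0,0,1,0.011,0,-0.058,0,0,0,1,0.02,0,-0.088,0,0,0,1,0.032,0,-0.117,0,0,0,1,0.046,0,-0.146,0,0,0,1,0.062,0,-0.173,0,0,0,1,0.072,0,-0.186,0,0,0,1,0.079,0,-0.196,0,0,0,1,0.081,0,-0.198,0,0,0,1,0.081,0,-0.198,0,0,0,1,0.081,0,-0.198,0,0,0,1]' 50
python3 - <<'E'
from h import *
s=robot.get_state();print(s["tool_pos"],s["contact_force"],s["width"],s["torque"])
im=[]
for n in("side","top"):
    c=robot.read_camera(n); u,v=proj(c,[500,-250,120]).astype(int); x,y=u-55,v-65; im.append(cv2.resize(c["pixels"][y:y+130,x:x+120],None,fx=3,fy=3,interpolation=2))
cv2.imwrite("pics/c5.png",np.hstack(im)[:,:,::-1])
E
```

```text
time_s: 10.57
tool_pos: [460.1, -230.2, 157.9]
orientation: [0.959, -0.284, -0.002, -0.0]
contact_force: [-9.8, 5.3, 4.7]
width: 8.1
[ 460.08384803 -230.18717385  157.88309169] [-9.84626511  5.28080128  4.66385521] 8.084736572549145 [ 0.97861929  2.07089105 -0.07249098]
```

View pics/c5.png

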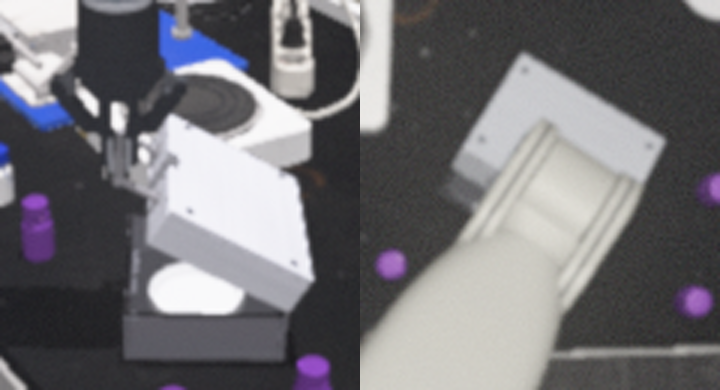

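```bash
python3 -m pendant '[0.004,0,-0.006,0,0,0,1,0.012,0,-0.015,0,0,0,1,0.024,0,-0.028,0,0,0,1,0.042,0,-0.047,0,0,0,1,0.066,0,-0.067,0,0,0,1,0.092,0,-0.086,0,0,0,1,0.119,0,-0.102,0,0,0,1,0.147,0,-0.117,0,0,0,1,0.168,0,-0.126,0,0,0,1,0.183,0,-0.131,0,0,0,1,0.193,0,-0.134,0,0,0,1,0.199,0,-0.136,0,0,0,1,0.199,0,-0.136,0,0,0,1,0.199,0,-0.136,0,0,0,1]' 50
cat > a.py <<'E'
from h import *
s=robot.get_state();p=s["tool_pos"];C=np.array([527.1,-272.6]);ex=np.array([.840,-.543])
from scipy.spatial.transform import Rotation as R
g=p-19*R.from_quat(s["orientation"]).as_matrix()[:,2]
x=(g[:2]-C)@ex-79;z=g[2]-55
print(p,s["contact_force"],s["contact_force"][:2]@ex,s["width"],"bar",x,z,"r",np.hypot(x,z),np.hypot(196,22),"th",np.arctan2(z,-x)-np.arctan2(22,196))
im=[]
for n in("side","top"):
    c=robot.read_camera(n); u,v=proj(c,[530,-270,150]).astype(int); x,y=u-60,v-65; a=c["pixels"][y:y+130,x:x+120];cv2.imwrite(f"pics/raw_{n}.png",a[:,:,::-1]);print(n,x,y); im.append(cv2.resize(a,None,fx=3.3,fy=3.3,interpolation=2))
import sys
cv2.imwrite(f"pics/{sys.argv[1]}.png",np.hstack(im)[:,:,::-1])
E
python3 a.py c6
```

```text
time_s: 11.83
tool_pos: [545.5, -286.5, 228.1]
orientation: [0.959, -0.284, 0.001, 0.001]
contact_force: [-4.5, -1.5, 11.9]
width: 7.9
[ 545.45032067 -286.45063432  228.14181922] [-4.52941942 -1.49971685 11.88549003] -2.99036606425207 7.888301359031229 bar -56.119978017581474 192.1417104948312 r 200.1696501584927 197.2308292331602 th 1.1748479961946248
side 245 161
top 268 132
```

View pics/c6.png

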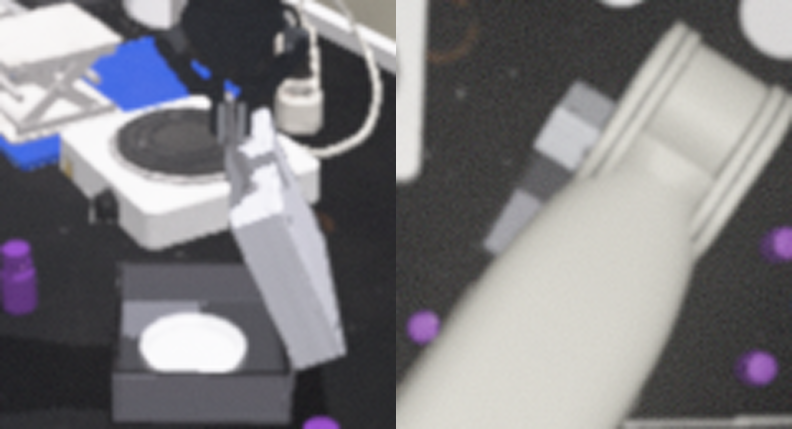

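```bash
python3 -m pendant '[0.003,0,-0.001,0,0,0,1,0.008,0,-0.002,0,0,0,1,0.014,0,-0.004,0,0,0,1,0.019,0,-0.005,0,0,0,1,0.022,0,-0.006,0,0,0,1,0.022,0,-0.006,0,0,0,1,0.022,0,-0.006,0,0,0,1,0.022,0,-0.006,0,0,0,1,0.022,0,-0.006,0,0,0,1]' 50
python3 a.py c7; python3 - <<'E'
from h import *
c=robot.read_camera("side");a=cv2.resize(c["pixels"][185:275,300:360],None,fx=6.5,fy=6.5,interpolation=2)
cv2.imwrite("pics/c8.png",a[:,:,::-1])
# predicted lid corners (near side y=-90) and bar end for several angles
C=np.array([527.1,-272.6]);ex=np.array([.840,-.543]);ey=np.array([.543,.840])
def P(t,x,y,z):
    X=x*np.cos(t)+z*np.sin(t)+79;Z=-x*np.sin(t)+z*np.cos(t)+55
    return [*(C+X*ex+y*ey),Z]
for t in(1.17,1.2,1.23,1.26):
    print(t,[((proj(c,P(t,*q))-[300,185])*6.5).round(0).tolist() for q in((-154,-90,44),(-154,-90,0),(-4,-90,44),(-4,-90,0),(-154,90,44),(-196,-50,22))])
E
```

```text
time_s: 12.68
tool_pos: [554.3, -292.3, 231.0]
orientation: [0.959, -0.284, 0.001, 0.001]
contact_force: [-5.9, -1.4, 11.8]
width: 7.8
[ 554.32969416 -292.31793763  230.99269034] [-5.94965272 -1.38755783 11.7552333 ] -4.244264378946309 7.826385213475229 bar -45.465194788646336 194.9926042037214 r 200.22287489524945 197.2308292331602 th 1.229948243716399
side 245 161
top 268 132
1.17 [[197.0, 248.0], [94.0, 286.0], [323.0, 533.0], [224.0, 566.0], [164.0, 48.0], [101.0, 134.0]]
1.2 [[209.0, 247.0], [104.0, 282.0], [325.0, 535.0], [225.0, 566.0], [175.0, 47.0], [115.0, 131.0]]
1.23 [[222.0, 246.0], [115.0, 278.0], [326.0, 537.0], [225.0, 565.0], [185.0, 46.0], [130.0, 127.0]]
1.26 [[234.0, 246.0], [127.0, 275.0], [327.0, 540.0], [225.0, 565.0], [196.0, 46.0], [144.0, 125.0]]
```

View pics/c8.png

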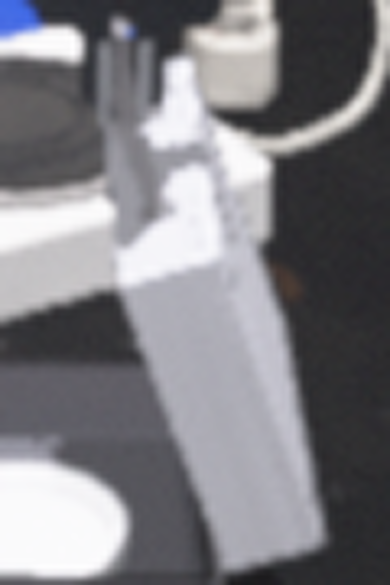

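The near corners are at about (222,250), (118,284), (327,540) and (222,570), which matches the prediction for 1.23 rad. I'll hold briefly and check stillness and the bystanders.

```bash
python3 -m pendant '[0,0,0,0,0,0,1,0,0,0,0,0,0,1,0,0,0,0,0,0,1,0,0,0,0,0,0,1]' 50; python3 - <<'E'
from h import *
c=robot.read_camera("side");cv2.imwrite("pics/c9.png",c["pixels"][150:400,150:450,::-1].repeat(2,0).repeat(2,1))
E
```

```text
time_s: 13.17
tool_pos: [554.3, -292.3, 231.0]
orientation: [0.959, -0.284, 0.001, 0.001]
contact_force: [-5.1, -1.4, 10.9]
width: 7.9
```

View pics/c9.png

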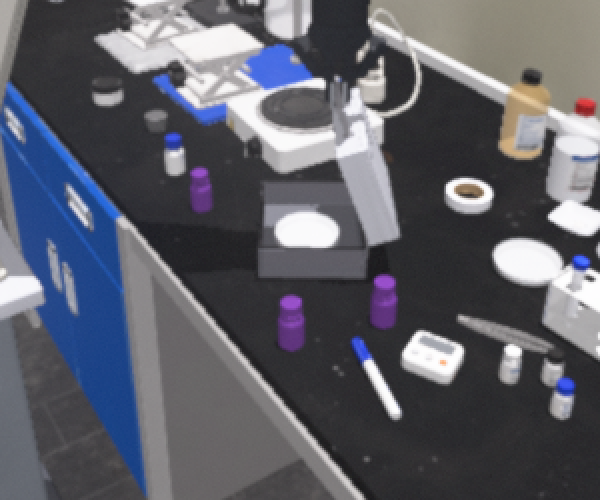

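The bottle stands upright at (174,155), the stopper, jar and timer are in place, and the lid is held still. Handing in.

```bash
python3 -c "
from rig import robot
print(robot.close_job())"
```

```text
the job is handed in; nothing more can be done
None
```

The bottle is off the lid and standing upright on the bare worktop at about (449, 20). The lid is raised to its balance point, and the gripper is still holding the bar with 50 N. I moved the bottle while the lid was still shut, and the job was handed in at about 13.2 s.

**Lid angle:** the tool pose gives 1.230 rad. The lid corners in the side view fit 1.23 rad to within about 0.02 rad.

**Stillness:** the tool position did not change over the last half second of holding.

**Bystanders:** the last picture shows the bottle upright. The timer, stopper and jar looked undisturbed, though I checked them by eye only.

**Small disagreement:** the bar radius from the tool pose came out 3 mm too large (200 mm instead of 197 mm). A steady force of about 11 N, mostly along the lid's radius, remains at the grip. I put this down to calibration and grasp offset, and the corner check does not suggest it shifts the angle.

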